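# Key the feed wheel onto the cord feeder

## Robot

A 6-joint arm with a two-finger parallel gripper is mounted at the origin on the work surface. World frame = base frame: x ahead of the robot, y to its left, z up, the work surface at z = 0. Lengths are in m, angles in rad, forces in N, time in s.
With the tool pointing down it reaches from about 0.25 to 0.775 m from the base axis. Payload 4 kg.
Tool frame: the origin (TCP) lies at the very end of the fingers, on their centre line; the grasp point (between the pads) lies 19 mm behind it; z points along the fingers, y is the line along which they close (so a half turn about z gives the same grasp; the last joint's range is limited). The gripper opens to 85 mm and grips with 20 to 120 N. Pads are 22 mm wide; open, the fingers measure 114 mm over their backs; the gripper's body (76 mm by 85 mm) begins 54 mm behind the grasp point. The pads swing forward as they close: fully open they stand 13 mm farther back than shut.
Start: joints at [-1.397, 0.087, 1.371, -0, 1.684, -0.103], TCP at [0.15, -0.529, 0.231] pointing down, gripper open.
Joint ranges: [-3.1, 3.1], [-0.76, 2.03], [0.27, 2.55], [-1.08, 4.22], [0.17, 2.65], [-2.57, 2.57]. Speed limits (rad/s): [2.79, 2.79, 3.14, 3.14, 3.14, 3.14].

## Interface

Orientations are given as a unit quaternion [w, x, y, z].
In Python, from workcell import env, eyes gives the robot as it stands.
- The arm moves only by the tool play_rows, never from a script. Its argument "plan" is a list of rows, each an object with "slide": the shift along the tool's x, y, z in mm, a list of three; "twist": the turn, a rotation vector about the tool's x, y, z in degrees, a list of three; "fingers": the closure, from 0 (fully open) to 1 (shut). A call has 1 to 8 rows; each row shifts and turns the commanded pose from where the row before left it, along the tool's axes as they then stand; what a row does not reach is not made up. A row lasts 1/10 s, in which the tool goes at most 50 mm and 8.59 degrees, less where a joint would pass 70% of its speed; a pose out of reach is approached as far as the arm can. A call is refused whole if a number of a shift passes 50 or a number of a turn 8.59, either way. A call with a gripper value outside its range is refused whole. The fingers move at their own pace and stop on an object; "squeeze" is the grip in N (left out, the last holds). Time passes only in rows, so rows that do not move let the fingers close. It gives the time, the measured TCP pose, the force, the opening and the grip force at its end, in the units of the state.
- env.get_obs(): the state, without advancing time (a new reading comes with each control period).
- eyes.camera(name): name is "scene" or "top" or "wrist"; returns the picture (420x560x3 uint8, blue, green, red); there is no depth.
- eyes.get_calibration(name): a dict with "mtx" (3x3 intrinsics, pixels), "dist_coeffs" ([k1, k2, p1, p2, k3] as OpenCV has them; the pictures are not rectified), "rvec" (rotation vector, rad) and "tvec" (3), from world to camera coordinates, as OpenCV has them. Camera axes: x right, y down, z forward; pixel columns grow to the right and rows downward; lengths in m; the calibration is good to about 2 mm. A picture is of the moment at which its call begins: read the wrist's pose just before it. get_calibration takes no time and is no camera call; for the wrist camera it gives the pose at the moment of the call.
- env.finish_job(): hands the job in; it is judged then, once.
The state is a dict: "time": time; "joint_positions": joint angles; "qvel": joint speeds; "joint_efforts": joint torques, N m; "position": TCP position; "ee_rot": TCP orientation; "wrist_force": force on the tool from outside, world axes, zero at the start; "moment": the same for the moment, N m; "width": finger opening in m; "finger_force": force on a finger pad.
Only numpy, scipy, OpenCV 4.12 (cv2) and the standard library are available. Lean on these libraries where they do the work, as an engineer would, in place of code of your own. Each camera call takes 0.05 s, during which the arm holds its last target. There are 200 camera calls.

## Task

Put the cord feeder back together: take the loose orange key out of the wooden block and drop it into the slot of the upright drive shaft until it is fully home, let go of it, then slide the teal feed wheel down over shaft and key until it sits fully home on the collar, and let go. The brass bush in the wheel may have slipped round, so feel for the key with light hand pressure and never force the wheel or the key; leave the phone, the yellow bead bin and the screwdriver where they are.

Things in the scene. Friction and masses are not known exactly. Their poses are not given: they have to be found in the camera images.
- drive: Cord feeder drive, fixed to the bench: blue gearbox 110 x 110 x 60 mm on a foot plate 140 x 130 x 8 mm, with a grey motor (58 mm diameter, up to 63 mm high) lying out to its +x side as far as x = 145 mm. On it a round grey collar, then an upright shaft that does not turn, its key slot on the drive's own -x side. Origin: on the bench below the shaft axis, z up.
- shaft_top (a point): Centre of the upright steel shaft's top, 117 mm above the bench. The shaft is 24 mm in diameter, tapering to 17 mm over its top 5 mm, and stands 33 mm out of the collar.
- slot (a point): Where the key's long axis goes in, at shaft-top height, 12.3 mm from the shaft axis to the drive's -x side (axes as the drive's). The slot is 9.2 mm wide (drive y), flared 1.5 mm each side over the top 5 mm, open at the top and outwards, its back wall 6.5 mm from the shaft axis. Below it runs into the pocket.
- pocket (a point): Floor of the pocket in the collar under the slot, 64 mm above the bench, 20 mm below the collar top; the pocket is 9.2 mm wide and reaches from 6.5 to 18.1 mm from the shaft axis. The key is fully home when its foot stands here: its top is then 112 mm high, 5 mm below the shaft top. A key let go with its foot in the pocket's mouth falls home.
- seat (a point): On the shaft axis, level with the top face of the grey collar (46 mm diameter), 84 mm above the bench: the wheel's underside comes to rest here.
- key: Loose orange steel key, a bar 10 mm (its x) by 8 mm (its y) by 48 mm (its z), 30 g, lower end chamfered 1.5 mm, top 0.5 mm. Origin: centre of its lower end. It starts upright in the wooden block, lower end 6 mm and top 54 mm above the bench, 24 mm sticking out. It goes into the slot upright, its 8 mm width across the slot (key x along drive x, either way round).
- key_block: Fixed wooden block 70 x 60 x 30 mm with a rectangular hole (about 11.7 x 9.7 mm, 24 mm deep) in the middle of its top that holds the key. Origin: centre of its underside.
- wheel: Loose feed wheel, about 0.4 kg, lying flat, boss up; 31 mm high. Teal-tyred rim 69 mm in diameter, from 1 to 17 mm above its underside; above it an aluminium boss with flats, inside it a brass bush with the keyway. Origin: centre of its underside, z up.
- boss (a point): Centre of the wheel's top (31 mm above its underside). The boss, 17 to 31 mm above the underside, is 55 mm in diameter with two parallel flats 49 mm apart facing the wheel's +y and -y: the place to grip. The brass bush inside is a friction clutch: it turns along with the wheel, and slips in it only above about 0.2 N m.
- red_mark (a point): Red mark on the rim at the wheel's own -x side. The bush (bore 26 mm, level with the wheel's underside) has its keyway, 9.6 mm wide and out to 19.5 mm from the axis, roughly under it, but slipped by an unmeasured angle of up to 0.7 rad either way. Within about 4 degrees of the key it slides over it; otherwise the wheel stops on the key's top, its underside 28 mm above the collar.
- phone: Black phone lying on the bench, 150 x 72 x 9 mm; origin: centre of its underside. Leave it.
- bead_bin: Yellow open bin of white beads, 150 x 110 x 70 mm; origin: centre of its underside. Leave it.
- screwdriver: Screwdriver with a red handle, lying on the bench. Leave it.

How it is judged:
By the outcome, as a careful person would: the job done as asked, in the order asked, and still so for the second after the job is handed in, with the robot touching nothing.
It also fails if it takes over 72 s, if anything falls off the work surface, if the arm or the gripper's body presses on something with over 40 N, if the wrist force passes 120 N, or if a joint passes its speed limit or range.

## Working session

There is one attempt and no reset: what is moved stays moved. The work goes in short steps, Python scripts to look and compute and a tool call to move; the robot and the scene stay as the last step left them, time stands still between calls to the robot, and variables do not carry over. Pictures are saved under pics/ and viewed, at most 10 in all, crops included, and the job is handed in when it is done.

Besides the shell and the picture viewer there is one more tool, called after "Emit:" as a command line: name --argument value ..., lists and objects as JSON in quotes. play_rows: Moves the arm, as the interface text tells. Its arguments: {"type":"object","properties":{"plan":{"type":"array"},"squeeze":{"type":"number"}},"required":["plan"]}

```bash
ls; mkdir -p pics; python3 - <<'E'
from workcell import env, eyes
import cv2,numpy as np
for n in ("top","scene"):
    cv2.imwrite(f"pics/{n}0.png",eyes.camera(n))
o=env.get_obs()
for k,v in o.items(): print(k,np.round(v,4))
for n in ("top","scene","wrist"):
    c=eyes.get_calibration(n);print(n,{k:np.round(v,3).tolist() for k,v in c.items()})
E
```

```text
pics
time 0.1
joint_positions [-1.3971  0.0879  1.3721  0.      1.6836 -0.1031]
qvel [ 0.0003 -0.0028 -0.0052  0.0006  0.0011 -0.0003]
joint_efforts [ 1.80000e-03 -3.53015e+01 -3.14219e+01 -3.00000e-04  7.90000e-03
 -0.00000e+00]
position [ 0.1502 -0.5286  0.2302]
ee_rot [-0.001   0.9904  0.138  -0.    ]
wrist_force [-0.0525  0.0027  0.7427]
moment [ 0.0459 -0.0691  0.0224]
finger_force 0.0
width 0.0856
top {'mtx': [[529.327, 0.0, 278.655], [0.0, 529.327, 213.214], [0.0, 0.0, 1.0]], 'dist_coeffs': [-0.14, 0.0, 0.0, 0.0, 0.0], 'rvec': [2.141, -2.143, 0.174], 'tvec': [-0.03, 0.573, 1.227]}
scene {'mtx': [[476.923, 0.0, 270.576], [0.0, 476.923, 213.648], [0.0, 0.0, 1.0]], 'dist_coeffs': [-0.012, 0.0, 0.0, 0.0, 0.0], 'rvec': [2.176, 0.633, -0.284], 'tvec': [-0.47, -0.105, 1.486]}
wrist {'mtx': [[330.031, 0.0, 278.713], [0.0, 330.031, 208.651], [0.0, 0.0, 1.0]], 'dist_coeffs': [-0.006, 0.0, 0.0, 0.0, 0.0], 'rvec': [-2.306, 1.74, 0.268], 'tvec': [-0.55, -0.039, 0.38]}
```

View pics/top0.png

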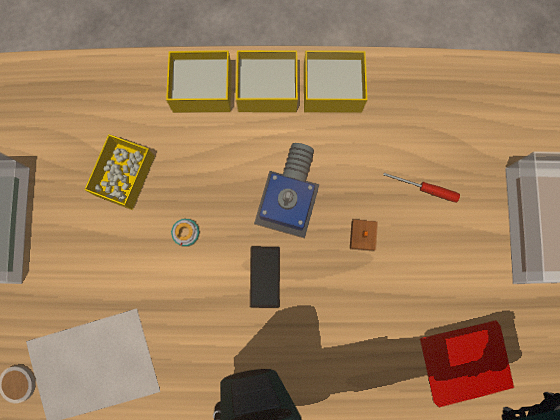

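View pics/scene0.png

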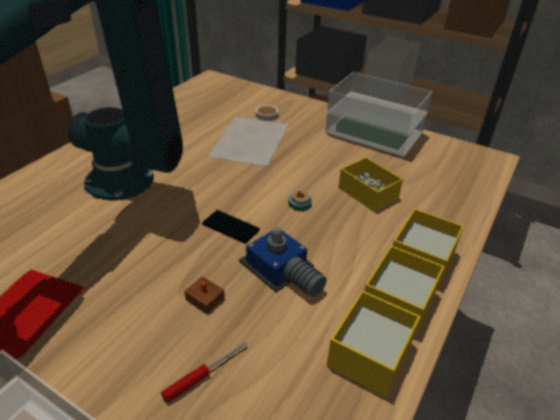

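The top view shows the drive shaft near (288,198), the motor at about (299,160), the key in its block at (365,234), the wheel at (185,232) and the phone at (265,277).

```bash
cat > h.py <<'E'
from workcell import env, eyes
import cv2,numpy as np
from scipy.spatial.transform import Rotation as R
def ray(c,p):
    u=cv2.undistortPoints(np.array([[p]],float),c["mtx"],c["dist_coeffs"])[0,0]
    M=cv2.Rodrigues(np.array(c["rvec"],float))[0]
    return -M.T@np.ravel(c["tvec"]), M.T@np.array([*u,1])
def onz(c,p,z):
    o,d=ray(c,p); return o+d*(z-o[2])/d[2]
def cal(n):
    return {k:np.array(v,float) for k,v in eyes.get_calibration(n).items()}
def pose():
    o=env.get_obs(); q=o["ee_rot"]
    return np.array(o["position"]), R.from_quat([*q[1:],q[0]])
def go(target, yaw=None):
    """slide (tool axes, mm) and turn to a downward tool with y-axis heading yaw (mod pi)"""
    p,r=pose(); print("slide mm",np.round(r.inv().apply(np.array(target)-p)*1e3,1))
    y=r.as_matrix()[:,1]; a=np.arctan2(y[1],y[0])
    print("tcp",p.round(4),"tool y heading deg",np.degrees(a).round(2))
    if yaw is not None:
        d=np.degrees((a-yaw+np.pi/2)%np.pi-np.pi/2); print("twist z deg",d.round(2))
def blobs(mask,amin=20):
    n,l,s,ce=cv2.connectedComponentsWithStats(mask.astype(np.uint8))
    return [(s[i,4],ce[i].round(1),s[i,:4]) for i in range(1,n) if s[i,4]>=amin]
def wristpic(name):
    c=cal("wrist"); im=eyes.camera("wrist"); cv2.imwrite(f"pics/{name}.png",im); return c,im
E
python3 - <<'E'
from h import *
c=cal("top")
for n,p,z in [("shaft",(288,198),.117),("motor",(300,152),.04),("key",(365,234),.054),("wheel",(185,232),.031),("phone",(265,277),.009),("fp",(305,237),.008)]:
    print(n,onz(c,p,z).round(3))
o,d=ray(cal("wrist"),(278,208)); print("wristcam",o.round(3),d.round(3)); p,r=pose(); print(r.inv().apply(o-p).round(4), r.as_matrix().round(3))
k=onz(c,(365,234),.054); go([k[0]-.02,k[1],.2])
E
```

```text
shaft [ 0.596 -0.051  0.117]
motor [ 0.726 -0.083  0.04 ]
key [ 0.521 -0.236  0.054]
wheel [0.529 0.197 0.031]
phone [0.421 0.003 0.009]
fp [ 0.519 -0.095  0.008]
wristcam [ 0.225 -0.509  0.373] [-0.286 -0.077 -0.955]
[ 0.0768  0.0014 -0.1427] [[ 0.962  0.273 -0.   ]
 [ 0.273 -0.962  0.002]
 [ 0.    -0.002 -1.   ]]
slide mm [ 417.4 -185.9   30.7]
tcp [ 0.1502 -0.5286  0.2302] tool y heading deg -74.14
```

Emit:
play_rows --plan '[{"slide":[45,-20,0],"twist":[0,0,0],"fingers":0.5},{"slide":[45,-20,0],"twist":[0,0,0],"fingers":0.5},{"slide":[45,-20,0],"twist":[0,0,0],"fingers":0.5},{"slide":[45,-20,0],"twist":[0,0,0],"fingers":0.5},{"slide":[45,-20,0],"twist":[0,0,0],"fingers":0.5},{"slide":[45,-20,0],"twist":[0,0,0],"fingers":0.5},{"slide":[45,-20,0],"twist":[0,0,0],"fingers":0.5},{"slide":[45,-20,10],"twist":[0,0,0],"fingers":0.5}]'

```text
time: 0.9
position: [0.4545, -0.2757, 0.2225]
ee_rot: [0.001, 0.99, 0.138, 0.001]
wrist_force: [-0.3, -0.2, -0.0]
width: 0.0428
finger_force: 0.0
```

Emit:
play_rows --plan '[{"slide":[45,-20,15],"twist":[0,0,0],"fingers":0.5},{"slide":[13,-6,5],"twist":[0,0,0],"fingers":0.5},{"slide":[0,0,0],"twist":[0,0,0],"fingers":0.5},{"slide":[0,0,0],"twist":[0,0,0],"fingers":0.5}]'

```text
time: 1.3
position: [0.4996, -0.2376, 0.2016]
ee_rot: [0.0, 0.99, 0.138, -0.001]
wrist_force: [0.1, -0.2, -0.2]
width: 0.0427
finger_force: 0.0
```

```bash
python3 - <<'E'
from h import *
c,im=wristpic("w1"); go([.521,-.236,.2])
hsv=cv2.cvtColor(im,cv2.COLOR_BGR2HSV)
print(cv2.projectPoints(np.array([[.521,-.236,.054]]),c["rvec"],c["tvec"],c["mtx"],c["dist_coeffs"])[0].round(0))
E
```

```text
slide mm [21.3  3.8  2.2]
tcp [ 0.4995 -0.2382  0.2022] tool y heading deg -74.22
[[[282. 171.]]]
```

View pics/w1.png

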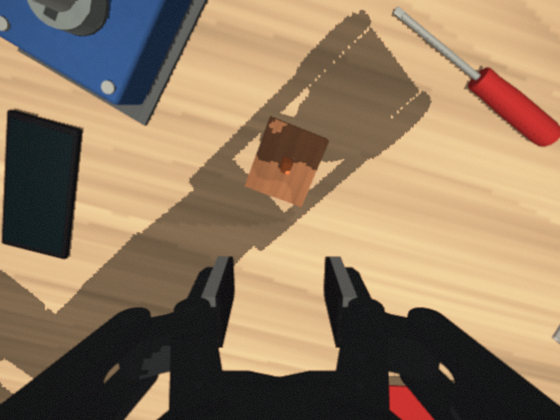

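The wrist view shows the block with top corners at about (272,118), (328,138), (302,207) and (245,187). The key is near (287,166), half shaded.

```bash
python3 - <<'E'
from h import *
c=cal("wrist"); im=cv2.imread("pics/w1.png"); hsv=cv2.cvtColor(im,cv2.COLOR_BGR2HSV)
P=np.array([onz(c,p,.03) for p in [(272,118),(328,138),(302,207),(245,187)]]);print(P.round(4),P.mean(0).round(4))
l=(P[0]-P[3]+P[1]-P[2])/2;s=(P[1]-P[0]+P[2]-P[3])/2
print(np.linalg.norm(l),np.linalg.norm(s),np.degrees(np.arctan2(l[1],l[0])),np.degrees(np.arctan2(s[1],s[0])))
roi=im[100:220,235:340]
m=np.zeros(im.shape[:2],np.uint8)
h,S,v=cv2.split(hsv); x=(S>195)&(h<15)
x[:100]=0;x[225:]=0;x[:,:235]=0;x[:,345:]=0
print(blobs(x,10))
cv2.imwrite("pics/w1c.png",cv2.resize(roi,None,fx=5,fy=5,interpolation=cv2.INTER_CUBIC))
go([*P.mean(0)[:2],.15],np.arctan2(s[1],s[0]))
E
```

```text
[[ 0.5616 -0.2157  0.03  ]
 [ 0.5585 -0.271   0.03  ]
 [ 0.4871 -0.2674  0.03  ]
 [ 0.4915 -0.2077  0.03  ]] [ 0.5247 -0.2404  0.03  ]
0.07095230597899317 0.05764039147405964 -4.7138766655236175 -93.73338295376603
[]
slide mm [23.6  9.  52.2]
tcp [ 0.4995 -0.2382  0.2022] tool y heading deg -74.22
twist z deg 19.51
```

View pics/w1c.png

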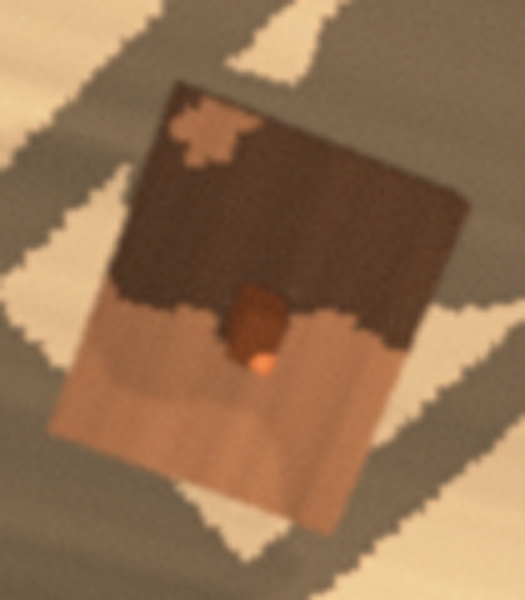

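Emit:
play_rows --plan '[{"slide":[0,0,15],"twist":[0,0,6.5],"fingers":0.5},{"slide":[0,0,20],"twist":[0,0,6.5],"fingers":0.5},{"slide":[0,0,20],"twist":[0,0,6.5],"fingers":0.5},{"slide":[0,0,5],"twist":[0,0,0],"fingers":0.5},{"slide":[0,0,0],"twist":[0,0,0],"fingers":0.5},{"slide":[0,0,0],"twist":[0,0,0],"fingers":0.5}]'

```text
time: 1.95
position: [0.5004, -0.2381, 0.1433]
ee_rot: [0.001, 0.999, -0.032, 0.001]
wrist_force: [1.0, -0.2, 1.0]
width: 0.0429
finger_force: 0.0
```

```bash
python3 - <<'E'
from h import *
c,im=wristpic("w2"); go([.5247,-.2404,.044],np.radians(-93.7))
q=cv2.projectPoints(np.array([[.5247,-.2404,.054]]),c["rvec"],c["tvec"],c["mtx"],c["dist_coeffs"])[0].ravel();print(q)
x,y=q.astype(int); x0,y0=max(x-90,0),max(y-90,0)
print(x0,y0); cv2.imwrite("pics/w2c.png",cv2.resize(im[y0:y0+140,x0:x0+180],None,fx=4,fy=4,interpolation=cv2.INTER_CUBIC))
E
```

```text
slide mm [23.8  0.7 99.7]
tcp [ 0.5007 -0.238   0.1436] tool y heading deg -93.63
twist z deg 0.07
[278.08923914 182.86184356]
188 92
```

View pics/w2c.png

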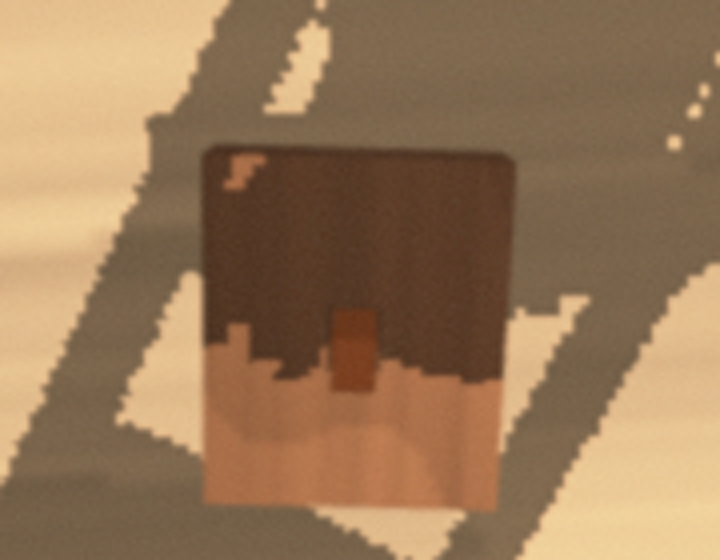

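```bash
python3 - <<'E'
from h import *
c=cal("wrist"); f=lambda x,y:(188+x/4,92+y/4)
P=np.array([onz(c,f(*p),.03) for p in [(204,147),(515,155),(497,511),(204,506)]]);print(P.mean(0).round(4))
l=(P[0]-P[3]+P[1]-P[2])/2;s=(P[1]-P[0]+P[2]-P[3])/2
print(np.linalg.norm(l),np.linalg.norm(s),np.degrees(np.arctan2(l[1],l[0])),np.degrees(np.arctan2(s[1],s[0])))
k=onz(c,f(354,367),.054);print(k, onz(c,f(354,391),.054)-onz(c,f(354,345),.054))
go([*k[:2],.044],np.arctan2(s[1],s[0]))
E
```

```text
[ 0.525  -0.2392  0.03  ]
0.0716143505824185 0.0595553075567438 -5.107902182745206 -94.82637946861092
[ 0.52440112 -0.23912047  0.054     ] [-0.00846282  0.00054624  0.        ]
slide mm [23.5 -0.5 99.7]
tcp [ 0.5007 -0.238   0.1436] tool y heading deg -93.63
twist z deg 1.2
```

Emit:
play_rows --plan '[{"slide":[12,-0.3,20],"twist":[0,0,1.2],"fingers":0.6},{"slide":[11.5,-0.2,30],"twist":[0,0,0],"fingers":0.7},{"slide":[0,0,30],"twist":[0,0,0],"fingers":0.7},{"slide":[0,0,19.5],"twist":[0,0,0],"fingers":0.7},{"slide":[0,0,0],"twist":[0,0,0],"fingers":0.7},{"slide":[0,0,0],"twist":[0,0,0],"fingers":1},{"slide":[0,0,0],"twist":[0,0,0],"fingers":1},{"slide":[0,0,0],"twist":[0,0,0],"fingers":1}]' --squeeze 40

```text
time: 2.8
position: [0.525, -0.2389, 0.0445]
ee_rot: [0.001, 0.999, -0.042, 0.002]
wrist_force: [-0.5, 0.9, 0.1]
width: 0.0063
finger_force: 39.1
```

Emit:
play_rows --plan '[{"slide":[0,0,0],"twist":[0,0,0],"fingers":1},{"slide":[0,0,0],"twist":[0,0,0],"fingers":1}]'

```text
time: 3.0
position: [0.5248, -0.2389, 0.0441]
ee_rot: [0.001, 0.999, -0.042, 0.002]
wrist_force: [-0.3, 0.4, 4.1]
width: 0.0064
finger_force: 39.6
```

Emit:
play_rows --plan '[{"slide":[0,0,-10],"twist":[0,0,0],"fingers":1},{"slide":[0,0,-30],"twist":[0,0,0],"fingers":1},{"slide":[0,0,-45],"twist":[0,0,0],"fingers":1},{"slide":[0,-20,-45],"twist":[0,0,0],"fingers":1},{"slide":[0,-45,-18],"twist":[0,0,2],"fingers":1},{"slide":[0,-45,0],"twist":[0,0,2],"fingers":1},{"slide":[0,-45,0],"twist":[0,0,2],"fingers":1},{"slide":[0,-40,0],"twist":[0,0,1],"fingers":1}]'

```text
time: 3.8
position: [0.5488, -0.0431, 0.1913]
ee_rot: [-0.0, 0.995, -0.104, 0.0]
wrist_force: [0.6, -0.1, -0.4]
width: 0.006
finger_force: 39.3
```

Emit:
play_rows --plan '[{"slide":[0,-5,0],"twist":[0,0,0],"fingers":1},{"slide":[0,0,0],"twist":[0,0,0],"fingers":1},{"slide":[0,0,0],"twist":[0,0,0],"fingers":1}]'

```text
time: 4.1
position: [0.5499, -0.041, 0.1904]
ee_rot: [0.0, 0.995, -0.103, -0.0]
wrist_force: [-0.3, -1.5, -0.2]
width: 0.0064
finger_force: 39.3
```

```bash
python3 - <<'E'
from h import *
c,im=wristpic("w3"); go([.584,-.048,.19])
E
```

```text
slide mm [34.8 -0.6  0.3]
tcp [ 0.5498 -0.0414  0.1903] tool y heading deg -101.92
```

View pics/w3.png

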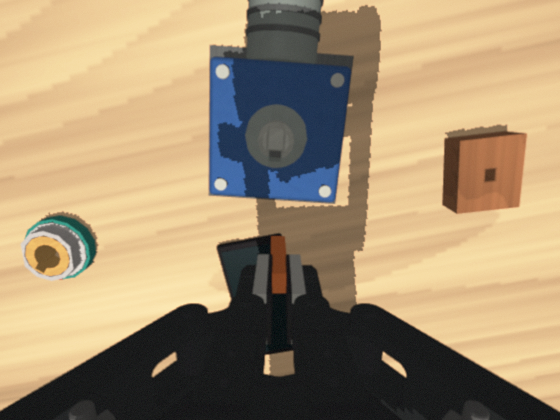

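The wrist view shows the key held at column 279, rows 237 to 292. The collar is at about (276,136), the slot near (276,154) and the gearbox screws at (222,72), (338,80), (324,191) and (220,184). The wheel is at (55,250).

```bash
python3 - <<'E'
from h import *
c=cal("wrist"); im=cv2.imread("pics/w3.png").astype(np.uint8)
hsv=cv2.cvtColor(im,cv2.COLOR_BGR2HSV)
S=[]
for p in [(222,72),(338,80),(324,191),(220,184)]:
    x,y=p; r=hsv[y-12:y+13,x-12:x+13]; m=(r[...,1]<90)
    n,l,s,ce=cv2.connectedComponentsWithStats(m.astype(np.uint8)); i=l[12,12]; q=ce[i]+[x-12,y-12]; S.append(q)
    print(q.round(1),s[i,4])
P=np.array([onz(c,q,.068) for q in S]);print(P.round(4),P.mean(0).round(4))
a=(P[0]-P[3]+P[1]-P[2])/2;b=(P[1]-P[0]+P[2]-P[3])/2
print(np.linalg.norm(a),np.linalg.norm(b),np.degrees(np.arctan2(a[1],a[0])),np.degrees(np.arctan2(b[1],b[0])))
cr=im[95:180,235:320]; cv2.imwrite("pics/w3c.png",cv2.resize(cv2.convertScaleAbs(cr,alpha=1.8),None,fx=7,fy=7,interpolation=cv2.INTER_CUBIC))
# project model with centre & yaw
C=P.mean(0); t=np.arctan2(a[1],a[0]); ex=np.array([np.cos(t),np.sin(t),0])
for z,r in ((.084,0),(.117,0),(.117,-.0123),(.117,-.0065)):
    X=np.array([[C[0],C[1],z]])+r*ex; q=cv2.projectPoints(X,c["rvec"],c["tvec"],c["mtx"],c["dist_coeffs"])[0].ravel(); print(z,r,q.round(1),((q-[235,95])*7).round(0))
E
```

```text
[222.1  71.2] 185
[336.9  79.9] 176
[324.4 190.9] 139
[220.2 183.8] 141
[[ 0.658  -0.0221  0.068 ]
 [ 0.6344 -0.1048  0.068 ]
 [ 0.5516 -0.0814  0.068 ]
 [ 0.5751  0.0014  0.068 ]] [ 0.6048 -0.0517  0.068 ]
0.08607802979125097 0.08606492490340302 -15.788009959057165 -105.89011767253368
0.084 0 [275.8 136. ] [285. 287.]
0.117 0 [275.3 140.5] [282. 319.]
0.117 -0.0123 [274.1 159.5] [274. 452.]
0.117 -0.0065 [274.7 150.6] [278. 390.]
```

View pics/w3c.png

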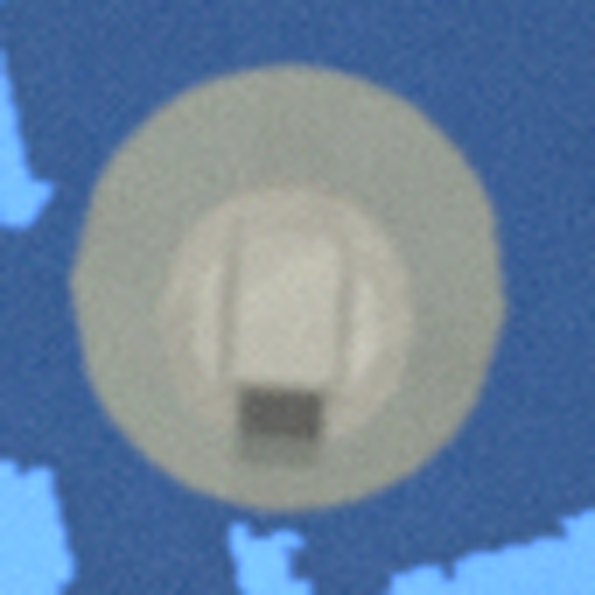

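The crop shows the collar centred at about crop (287,286), which agrees with the position from the screws. The slot's back wall is at crop row 388, also as predicted.

```bash
python3 - <<'E'
from h import *
c=cal("wrist"); im=cv2.imread("pics/w3.png"); hsv=cv2.cvtColor(im,cv2.COLOR_BGR2HSV)
h,s,v=cv2.split(hsv); m=((h<14)&(s>160)&(v>50)); m[:225]=0;m[300:]=0;m[:,:260]=0;m[:,300:]=0
for y in range(232,296,3):
    x=np.where(m[y])[0]
    if len(x): print(y,x.min(),x.max(),len(x), im[y,x[len(x)//2]])
p,r=pose()
def tool(q,z): return (r.inv().apply(onz(c,q,z)-p)*1e3).round(2)
for dz in (.038,.030,.020,.010):
    for X in ((5,0,dz*1e3),(5,-4,dz*1e3),(5,4,dz*1e3)):
        w=p+r.apply(np.array(X)/1e3); print(X,cv2.projectPoints(w[None],c["rvec"],c["tvec"],c["mtx"],c["dist_coeffs"])[0].ravel().round(1))
E
```

```text
238 271 283 13 [ 28  58 114]
241 271 284 14 [ 29  58 113]
244 270 284 15 [ 33  61 116]
247 271 284 14 [ 30  60 115]
250 271 285 15 [ 27  58 114]
253 271 285 15 [ 29  59 115]
256 272 285 14 [ 29  58 114]
259 272 285 14 [ 35  64 117]
262 272 285 14 [ 29  59 113]
265 273 285 13 [ 32  60 115]
268 272 285 14 [ 36  65 117]
271 272 285 14 [ 32  60 115]
274 272 286 15 [ 38  69 130]
277 272 285 14 [ 32  66 128]
280 272 286 15 [ 34  69 132]
283 272 286 15 [ 37  70 132]
286 272 286 15 [ 34  68 130]
289 272 285 14 [ 36  69 132]
292 272 285 14 [ 32  66 121]
(5, 0, 38.0) [277.1 234.6]
(5, -4, 38.0) [270.3 234.6]
(5, 4, 38.0) [283.9 234.6]
(5, 0, 30.0) [277.  239.9]
(5, -4, 30.0) [269.9 239.9]
(5, 4, 30.0) [284.1 239.9]
(5, 0, 20.0) [276.9 247.1]
(5, -4, 20.0) [269.4 247.1]
(5, 4, 20.0) [284.4 247.1]
(5, 0, 10.0) [276.8 255.2]
(5, -4, 10.0) [268.9 255.2]
(5, 4, 10.0) [284.7 255.2]
```

```bash
python3 - <<'E'
from h import *
go([.5934,-.0471,.163],np.radians(-105.84))
E
```

```text
slide mm [43.8 -3.4 27.3]
tcp [ 0.5498 -0.0414  0.1903] tool y heading deg -101.92
twist z deg 3.92
```

Emit:
play_rows --plan '[{"slide":[22,-1.7,0],"twist":[0,0,0],"fingers":1},{"slide":[21.8,-1.7,10],"twist":[0,0,0],"fingers":1},{"slide":[0,0,17.3],"twist":[0,0,3.9],"fingers":1},{"slide":[0,0,0],"twist":[0,0,0],"fingers":1},{"slide":[0,0,0],"twist":[0,0,0],"fingers":1},{"slide":[0,0,0],"twist":[0,0,0],"fingers":1}]'

```text
time: 4.75
position: [0.5938, -0.0466, 0.1641]
ee_rot: [0.0, 0.991, -0.137, 0.001]
wrist_force: [0.1, -0.5, -0.2]
width: 0.0061
finger_force: 39.3
```

```bash
python3 - <<'E'
from h import *
c,im=wristpic("w4"); go([.5934,-.0471,.163],np.radians(-105.84))
cr=im[130:300,180:380]; cv2.imwrite("pics/w4c.png",cv2.resize(cv2.convertScaleAbs(cr,alpha=1.7),None,fx=3.5,fy=3.5,interpolation=cv2.INTER_CUBIC))
E
```

```text
slide mm [-0.3  0.8  1.3]
tcp [ 0.5939 -0.0464  0.1643] tool y heading deg -105.75
twist z deg 0.09
```

View pics/w4c.png

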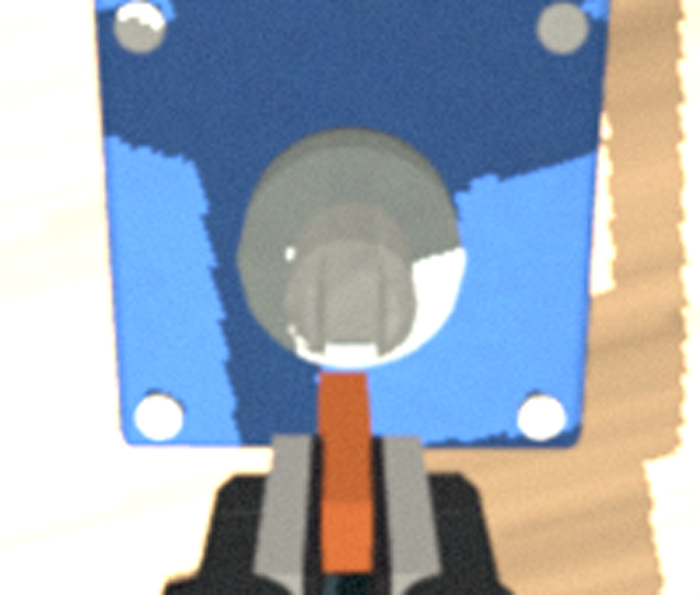

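The crop shows the key foot centred at crop column 343.5 with its front edge at row 374. The slot is centred at about column 351, and its back-wall edge is at row 345.

```bash
python3 - <<'E'
from h import *
c=cal("wrist"); p,r=pose(); f=lambda x,y:(180+x/3.5,130+y/3.5)
t=lambda q,z:(r.inv().apply(onz(c,q,z)-p)*1e3).round(2)
print("foot",t(f(343.5,374),p[2]-.037),"top front",t(f(347,500),p[2]+.010),"wall",t(f(350,343),.117),t(f(350,348),.117))
P=np.array([onz(c,f(*q),.068) for q in [(139,27),(563,27),(541.5,416.5),(158.5,416.5)]]);C=P.mean(0)
a=(P[0]-P[3]+P[1]-P[2])/2; th=np.arctan2(a[1],a[0]);print(C.round(4),np.degrees(th), np.linalg.norm(a))
sl=C-.0123*np.array([np.cos(th),np.sin(th),0]); sl[2]=p[2]; print("slot in tool",(r.inv().apply(sl-p)*1e3).round(2))
E
```

```text
foot [ 4.01  0.53 37.01] top front [ 5.85  1.08 -9.99] wall [ 5.64  1.65 47.35] [ 4.7   1.65 47.35]
[ 0.6056 -0.0517  0.068 ] -15.767036179824213 0.08618771910321045
slot in tool [0.44 1.88 0.  ]
```

Emit:
play_rows --plan '[{"slide":[-0.5,1.2,0],"twist":[0,0,0],"fingers":1},{"slide":[0,0,5],"twist":[0,0,0],"fingers":1},{"slide":[0,0,4],"twist":[0,0,0],"fingers":1},{"slide":[0,0,3],"twist":[0,0,0],"fingers":1},{"slide":[0,0,2],"twist":[0,0,0],"fingers":1}]'

```text
time: 5.3
position: [0.5925, -0.0468, 0.1483]
ee_rot: [0.0, 0.991, -0.137, -0.0]
wrist_force: [0.1, -0.3, 0.4]
width: 0.0065
finger_force: 39.4
```

Emit:
play_rows --plan '[{"slide":[0,0,4],"twist":[0,0,0],"fingers":1},{"slide":[0,0,4],"twist":[0,0,0],"fingers":1},{"slide":[0,0,4],"twist":[0,0,0],"fingers":1},{"slide":[0,0,4],"twist":[0,0,0],"fingers":1}]'

```text
time: 5.7
position: [0.5928, -0.0469, 0.1326]
ee_rot: [0.0, 0.991, -0.137, -0.0]
wrist_force: [0.4, -0.1, 1.1]
width: 0.006
finger_force: 39.4
```

Emit:
play_rows --plan '[{"slide":[0,0,3],"twist":[0,0,0],"fingers":1},{"slide":[0,0,3],"twist":[0,0,0],"fingers":1},{"slide":[0,0,2],"twist":[0,0,0],"fingers":1}]'

```text
time: 6.0
position: [0.5927, -0.0469, 0.1246]
ee_rot: [0.0, 0.991, -0.137, -0.0]
wrist_force: [-0.7, -0.5, 0.3]
width: 0.0064
finger_force: 39.4
```

Emit:
play_rows --plan '[{"slide":[0,0,2],"twist":[0,0,0],"fingers":1},{"slide":[0,0,2],"twist":[0,0,0],"fingers":1},{"slide":[0,0,1],"twist":[0,0,0],"fingers":1}]'

```text
time: 6.3
position: [0.5928, -0.0468, 0.1198]
ee_rot: [0.0, 0.991, -0.137, -0.0]
wrist_force: [-0.4, -0.7, 0.3]
width: 0.006
finger_force: 39.4
```

Emit:
play_rows --plan '[{"slide":[0,0,0],"twist":[0,0,0],"fingers":0.8},{"slide":[0,0,0],"twist":[0,0,0],"fingers":0.75},{"slide":[0,0,0],"twist":[0,0,0],"fingers":0.75},{"slide":[0,0,-15],"twist":[0,0,0],"fingers":0.5},{"slide":[-20,0,-25],"twist":[0,0,0],"fingers":0.4},{"slide":[-20,0,-25],"twist":[0,0,0],"fingers":0.3},{"slide":[0,0,0],"twist":[0,0,0],"fingers":0.1},{"slide":[0,0,0],"twist":[0,0,0],"fingers":0}]'

```text
time: 7.1
position: [0.5551, -0.036, 0.1869]
ee_rot: [0.0, 0.991, -0.137, 0.002]
wrist_force: [-0.5, 0.1, 0.8]
width: 0.0848
finger_force: 0.0
```

```bash
python3 - <<'E'
from h import *
c,im=wristpic("w5"); go([.509,.2,.19])
hsv=cv2.cvtColor(im,cv2.COLOR_BGR2HSV); h,s,v=cv2.split(hsv); m=(h<14)&(s>160)&(v>50); print(blobs(m))
C=np.array([.6052,-.0506]);th=np.radians(-15.8);ex=np.array([np.cos(th),np.sin(th)])
X=np.array([[*(C-.0123*ex),.112]]);q=cv2.projectPoints(X,c["rvec"],c["tvec"],c["mtx"],c["dist_coeffs"])[0].ravel();print("key top expected",q)
x,y=(q).astype(int)
A=cv2.resize(cv2.convertScaleAbs(im[y-40:y+40,x-40:x+40],alpha=1.8),(560,560),interpolation=cv2.INTER_CUBIC)
cv2.imwrite("pics/w5c.png",A)
E
```

```text
slide mm [-107.9 -214.8   -4.8]
tcp [ 0.5546 -0.036   0.1854] tool y heading deg -105.74
[(np.int32(159), array([279.2, 165.9]), array([274, 159,  11,  15], dtype=int32))]
key top expected [278.16461169 165.24222517]
```

View pics/w5c.png

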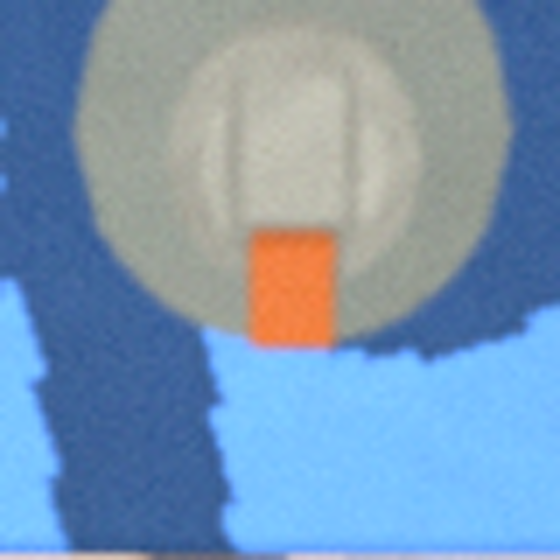

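The crop shows the key's orange top at crop (292,289), just outside the slot's back wall, at the place expected for a fully home key. Next the wheel.

Emit:
play_rows --plan '[{"slide":[-18,-36,0],"twist":[0,0,0],"fingers":0},{"slide":[-18,-36,0],"twist":[0,0,0],"fingers":0},{"slide":[-18,-36,0],"twist":[0,0,0],"fingers":0},{"slide":[-18,-36,0],"twist":[0,0,0],"fingers":0},{"slide":[-18,-36,0],"twist":[0,0,0],"fingers":0},{"slide":[-18,-36,0],"twist":[0,0,0],"fingers":0},{"slide":[0,0,0],"twist":[0,0,0],"fingers":0},{"slide":[0,0,0],"twist":[0,0,0],"fingers":0}]'

```text
time: 7.95
position: [0.5086, 0.2018, 0.1833]
ee_rot: [0.001, 0.991, -0.136, -0.001]
wrist_force: [0.1, -0.0, -0.3]
width: 0.0858
finger_force: 0.0
```

```bash
python3 - <<'E'
from h import *
c,im=wristpic("w6"); go([.529,.197,.19])
q=cv2.projectPoints(np.array([[.529,.197,.031]]),c["rvec"],c["tvec"],c["mtx"],c["dist_coeffs"])[0].ravel();print(q)
x,y=q.astype(int); x0,y0=x-75,y-75; print(x0,y0)
cv2.imwrite("pics/w6c.png",cv2.resize(im[y0:y0+150,x0:x0+150],(600,600),interpolation=cv2.INTER_CUBIC))
h,s,v=cv2.split(cv2.cvtColor(im,cv2.COLOR_BGR2HSV))
print("teal",blobs((h>75)&(h<100)&(s>80)&(v>40),60)); print("red",blobs(((h<8)|(h>172))&(s>150)&(v>80),5)); print("brass",blobs((h>12)&(h<28)&(s>120)&(v>60),100))
E
```

```text
slide mm [20.4 -1.7 -6.5]
tcp [0.5089 0.2009 0.1836] tool y heading deg -105.72
[276.45994922 170.64251894]
201 95
teal [(np.int32(521), array([273.9, 158.1]), array([238, 128,  70,  72], dtype=int32))]
red []
brass [(np.int32(10861), array([73.9, 80.8]), array([  0,   0, 121, 154], dtype=int32)), (np.int32(156), array([ 6.6, 85.5]), array([ 0, 74, 19, 18], dtype=int32)), (np.int32(1263), array([272. , 168.4]), array([248, 144,  48,  48], dtype=int32))]
```

View pics/w6c.png

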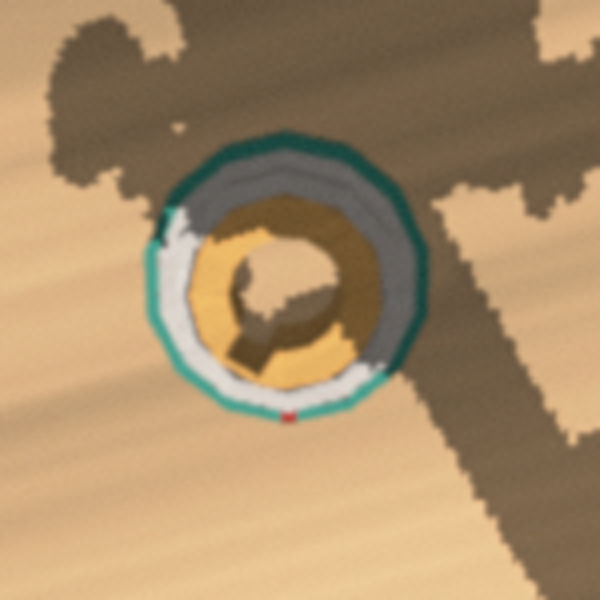

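The crop shows the wheel's brass bush centred at about crop (286,292). The keyway mouth's outer corners are at (228,355) and (265,373), and the red mark is at (289,417), so the bush has slipped about 30° from the mark.

```bash
python3 - <<'E'
from h import *
c=cal("wrist"); p,r=pose(); f=lambda x,y:(201+(x-1.5)/4,95+(y-1.5)/4)
T=lambda q,z:(r.inv().apply(onz(c,f(*q),z)-p)*1e3)
C=np.mean([T(q,.031) for q in [(190,292),(382,292),(286,195),(286,390)]],0)
k1,k2=T((228,355),.031),T((265,373),.031); m=T((289,417),.017); m9=T((289,417),.009)
print("C",C,"k",k1,k2,np.linalg.norm(k1-k2),np.linalg.norm((k1+k2)/2-C))
d=(k1+k2)/2-C; print("keyway ang from -x",np.degrees(np.arctan2(d[1],-d[0])))
e=k2-k1; print("keyway edge ang",np.degrees(np.arctan2(e[0],e[1])))
for q in (m,m9): d=q-C; print("mark",q,np.linalg.norm(d[:2]),np.degrees(np.arctan2(d[1],-d[0])))
W=p+r.apply(C/1e3);print("W",W)
go([*W[:2],.019])
E
```

```text
C [ 23.69461443  -5.12908206 152.5181782 ] k [  9.44635521 -18.47400106 152.51692143] [  5.21581836 -10.05053537 152.54048919] 9.426174819975017 18.73980354909155
keyway ang from -x -29.167758732824353
keyway edge ang -26.66728249996658
mark [ -9.21126697  -4.84425247 166.57544557] 32.907114101544764 0.4959334100244792
mark [-11.45609904  -4.99327675 174.57905033] 35.1509758119339 0.22136201636630914
W [0.53273202 0.19922508 0.031     ]
slide mm [ 23.7  -5.2 164.5]
tcp [0.5089 0.2009 0.1836] tool y heading deg -105.72
```

Emit:
play_rows --plan '[{"slide":[12,-3,20],"twist":[0,0,0],"fingers":0},{"slide":[11.7,-3,40],"twist":[0,0,0],"fingers":0},{"slide":[0,0,40],"twist":[0,0,0],"fingers":0},{"slide":[0,0,35],"twist":[0,0,0],"fingers":0},{"slide":[0,0,20],"twist":[0,0,0],"fingers":0},{"slide":[0,0,8],"twist":[0,0,0],"fingers":0},{"slide":[0,0,0],"twist":[0,0,0],"fingers":0},{"slide":[0,0,0],"twist":[0,0,0],"fingers":0}]'

```text
time: 8.8
position: [0.5347, 0.2001, 0.0233]
ee_rot: [-0.0, 0.991, -0.137, 0.001]
wrist_force: [-0.2, -0.0, 0.4]
width: 0.0857
finger_force: 0.0
```

Emit:
play_rows --plan '[{"slide":[0,0,0],"twist":[0,0,0],"fingers":0.3},{"slide":[0,0,0],"twist":[0,0,0],"fingers":0.4},{"slide":[0,0,0],"twist":[0,0,0],"fingers":0.5},{"slide":[0,0,0],"twist":[0,0,0],"fingers":0.6},{"slide":[0,0,0],"twist":[0,0,0],"fingers":0.7},{"slide":[0,0,0],"twist":[0,0,0],"fingers":0.7}]' --squeeze 50

```text
time: 9.4
position: [0.5343, 0.2007, 0.0238]
ee_rot: [-0.0, 0.991, -0.137, 0.001]
wrist_force: [-1.3, -1.6, 6.0]
width: 0.0469
finger_force: 51.4
```

Emit:
play_rows --plan '[{"slide":[0,0,0],"twist":[0,0,0],"fingers":0.3},{"slide":[0,0,0],"twist":[0,0,0],"fingers":0.3},{"slide":[0,0,4],"twist":[0,0,0],"fingers":0.3},{"slide":[0,0,0],"twist":[0,0,0],"fingers":0.5},{"slide":[0,0,0],"twist":[0,0,0],"fingers":0.7},{"slide":[0,0,0],"twist":[0,0,0],"fingers":0.8},{"slide":[0,0,0],"twist":[0,0,0],"fingers":0.8},{"slide":[0,0,0],"twist":[0,0,0],"fingers":0.8}]' --squeeze 60

```text
time: 10.2
position: [0.5331, 0.2006, 0.0174]
ee_rot: [0.0, 0.991, -0.137, -0.0]
wrist_force: [0.9, -0.2, -3.2]
width: 0.0471
finger_force: 62.7
```

```bash
python3 - <<'E'
from h import *
go([.605,-.0503,.17],np.radians(-105.8+28.5)); o=env.get_obs(); print(o["joint_positions"],o["width"],o["wrist_force"])
E
```

```text
slide mm [ 137.2  222.  -152.6]
tcp [0.5331 0.2006 0.0174] tool y heading deg -105.74
twist z deg -28.44
[2.60284552e-01 2.68228483e-01 1.60129378e+00 1.56867493e-04
 1.27288363e+00 2.10574943e+00] 0.04711990059885327 [ 0.86049764 -0.22777221 -3.17710144]
```

Emit:
play_rows --plan '[{"slide":[0,0,-15],"twist":[0,0,0],"fingers":0.8},{"slide":[0,0,-35],"twist":[0,0,0],"fingers":0.8},{"slide":[0,0,-45],"twist":[0,0,0],"fingers":0.8},{"slide":[5,8,-45],"twist":[0,0,0],"fingers":0.8},{"slide":[18,29,-12],"twist":[0,0,0],"fingers":0.8},{"slide":[23,37,0],"twist":[0,0,0],"fingers":0.8},{"slide":[23,37,0],"twist":[0,0,0],"fingers":0.8},{"slide":[23,37,0],"twist":[0,0,0],"fingers":0.8}]'

```text
time: 11.0
position: [0.5816, 0.0316, 0.1707]
ee_rot: [0.0, 0.991, -0.137, 0.0]
wrist_force: [0.1, -0.0, -4.6]
width: 0.0472
finger_force: 63.4
```

Emit:
play_rows --plan '[{"slide":[23,37,0],"twist":[0,0,0],"fingers":0.8},{"slide":[22,37,0],"twist":[0,0,0],"fingers":0.8},{"slide":[0,0,0],"twist":[0,0,-7.1],"fingers":0.8},{"slide":[0,0,0],"twist":[0,0,-7.1],"fingers":0.8},{"slide":[0,0,0],"twist":[0,0,-7.1],"fingers":0.8},{"slide":[0,0,0],"twist":[0,0,-7.1],"fingers":0.8},{"slide":[0,0,0],"twist":[0,0,0],"fingers":0.8},{"slide":[0,0,0],"twist":[0,0,0],"fingers":0.8}]'

```text
time: 11.8
position: [0.6047, -0.0503, 0.1701]
ee_rot: [0.0, 0.994, 0.109, -0.0]
wrist_force: [0.1, 0.3, -4.4]
width: 0.0471
finger_force: 63.6
```

```bash
python3 - <<'E'
from h import *
go([.605,-.0503,.137],np.radians(-105.8+28.5)); o=env.get_obs(); print(o["wrist_force"],o["moment"],o["width"])
# where is the wheel held? red mark & teal in the wrist view
c,im=wristpic("w7"); p,r=pose()
h,s,v=cv2.split(cv2.cvtColor(im,cv2.COLOR_BGR2HSV))
print("brass",blobs((h>12)&(h<28)&(s>130)&(v>60),100)); print("teal",blobs((h>75)&(h<100)&(s>80)&(v>40),60))
q=cv2.projectPoints((p+r.apply([[0,0,-.0136]])),c["rvec"],c["tvec"],c["mtx"],c["dist_coeffs"])[0].ravel();print("boss centre expected px",q)
E
```

```text
slide mm [ 0.3  0.  33.1]
tcp [ 0.6047 -0.0503  0.1701] tool y heading deg -77.5
twist z deg -0.2
[ 0.10014157  0.32523233 -4.3611682 ] [ 0.01678211  0.02756105 -0.00679689] 0.04710477598038765
brass [(np.int32(5794), array([279.2, 288.8]), array([231, 244,  96,  87], dtype=int32))]
teal [(np.int32(1958), array([278.7, 218.8]), array([212, 198, 135,  60], dtype=int32))]
boss centre expected px [275.60842818 287.3873859 ]
```

Emit:
play_rows --plan '[{"slide":[0.3,0,15],"twist":[0,0,0],"fingers":0.8},{"slide":[0,0,15],"twist":[0,0,-0.2],"fingers":0.8},{"slide":[0,0,5],"twist":[0,0,0],"fingers":0.8},{"slide":[0,0,2],"twist":[0,0,0],"fingers":0.8},{"slide":[0,0,1],"twist":[0,0,0],"fingers":0.8}]'

```text
time: 12.35
position: [0.6051, -0.0502, 0.1313]
ee_rot: [-0.0, 0.994, 0.112, -0.0]
wrist_force: [-0.4, 0.7, -4.3]
width: 0.0474
finger_force: 63.6
```

Emit:
play_rows --plan '[{"slide":[0,0,1],"twist":[0,0,0],"fingers":0.8},{"slide":[0,0,1],"twist":[0,0,0],"fingers":0.8},{"slide":[0,0,0.5],"twist":[0,0,0],"fingers":0.8}]'

```text
time: 12.65
position: [0.6056, -0.0503, 0.13]
ee_rot: [0.0, 0.994, 0.112, 0.0]
wrist_force: [-0.9, 0.4, -4.7]
width: 0.0476
finger_force: 63.6
```

Emit:
play_rows --plan '[{"slide":[0,0,1],"twist":[0,0,0],"fingers":0.8},{"slide":[0,0,0],"twist":[0,0,0],"fingers":0.8}]'

```text
time: 12.85
position: [0.6053, -0.0502, 0.1285]
ee_rot: [0.0, 0.994, 0.112, -0.0]
wrist_force: [-0.0, -0.5, -4.9]
width: 0.047
finger_force: 63.6
```

Emit:
play_rows --plan '[{"slide":[0,0,1],"twist":[0,0,0],"fingers":0.8},{"slide":[0,0,0],"twist":[0,0,0],"fingers":0.8}]'

```text
time: 13.05
position: [0.6053, -0.0502, 0.1274]
ee_rot: [0.0, 0.994, 0.112, -0.0]
wrist_force: [0.3, 0.1, -3.6]
width: 0.0472
finger_force: 63.6
```

Emit:
play_rows --plan '[{"slide":[0,0,1],"twist":[0,0,0],"fingers":0.8},{"slide":[0,0,1],"twist":[0,0,0],"fingers":0.8},{"slide":[0,0,0],"twist":[0,0,0],"fingers":0.8}]'

```text
time: 13.35
position: [0.6052, -0.0502, 0.1252]
ee_rot: [-0.0, 0.994, 0.112, -0.0]
wrist_force: [-0.0, 0.2, -4.1]
width: 0.0468
finger_force: 63.6
```

Emit:
play_rows --plan '[{"slide":[0,0,2],"twist":[0,0,0],"fingers":0.8},{"slide":[0,0,2],"twist":[0,0,0],"fingers":0.8},{"slide":[0,0,2],"twist":[0,0,0],"fingers":0.8},{"slide":[0,0,0],"twist":[0,0,0],"fingers":0.8}]'

```text
time: 13.75
position: [0.605, -0.0501, 0.1188]
ee_rot: [-0.0, 0.994, 0.112, -0.001]
wrist_force: [-0.8, -0.4, -4.6]
width: 0.0473
finger_force: 63.6
```

Emit:
play_rows --plan '[{"slide":[0,0,2],"twist":[0,0,0],"fingers":0.8},{"slide":[0,0,2],"twist":[0,0,0],"fingers":0.8},{"slide":[0,0,2],"twist":[0,0,0],"fingers":0.8},{"slide":[0,0,2],"twist":[0,0,0],"fingers":0.8},{"slide":[0,0,0],"twist":[0,0,0],"fingers":0.8}]'

```text
time: 14.25
position: [0.605, -0.0502, 0.1109]
ee_rot: [-0.0, 0.994, 0.112, -0.0]
wrist_force: [0.4, 0.3, -3.6]
width: 0.0475
finger_force: 63.6
```

Emit:
play_rows --plan '[{"slide":[0,0,2],"twist":[0,0,0],"fingers":0.8},{"slide":[0,0,2],"twist":[0,0,0],"fingers":0.8},{"slide":[0,0,2],"twist":[0,0,0],"fingers":0.8},{"slide":[0,0,1.5],"twist":[0,0,0],"fingers":0.8},{"slide":[0,0,0],"twist":[0,0,0],"fingers":0.8}]'

```text
time: 14.75
position: [0.6051, -0.0502, 0.1035]
ee_rot: [-0.0, 0.994, 0.112, -0.0]
wrist_force: [-0.0, 0.7, -3.7]
width: 0.0472
finger_force: 63.6
```

Emit:
play_rows --plan '[{"slide":[0,0,0.8],"twist":[0,0,0],"fingers":0.8},{"slide":[0,0,0],"twist":[0,0,0],"fingers":0.8}]'

```text
time: 14.95
position: [0.6053, -0.0502, 0.1031]
ee_rot: [0.0, 0.994, 0.112, -0.0]
wrist_force: [0.3, 0.4, -4.2]
width: 0.0475
finger_force: 63.6
```

Emit:
play_rows --plan '[{"slide":[0,0,0.7],"twist":[0,0,0],"fingers":0.8},{"slide":[0,0,0],"twist":[0,0,0],"fingers":0.8}]'

```text
time: 15.15
position: [0.6053, -0.0502, 0.1024]
ee_rot: [0.0, 0.994, 0.112, -0.0]
wrist_force: [-0.1, 0.1, -5.3]
width: 0.0469
finger_force: 63.6
```

Emit:
play_rows --plan '[{"slide":[0,0,0.7],"twist":[0,0,0],"fingers":0.8},{"slide":[0,0,0],"twist":[0,0,0],"fingers":0.8}]'

```text
time: 15.35
position: [0.6053, -0.0502, 0.1017]
ee_rot: [0.0, 0.994, 0.112, -0.0]
wrist_force: [-0.5, -0.8, -4.3]
width: 0.0475
finger_force: 63.6
```

Emit:
play_rows --plan '[{"slide":[0,0,0.6],"twist":[0,0,0],"fingers":0.8},{"slide":[0,0,0],"twist":[0,0,0],"fingers":0.8}]'

```text
time: 15.55
position: [0.6054, -0.0502, 0.1015]
ee_rot: [0.0, 0.994, 0.112, 0.0]
wrist_force: [-0.2, -0.1, -2.9]
width: 0.0471
finger_force: 63.7
```

Contact is nearly there. One more small step, then release, since it will drop any last fraction on its own.

Emit:
play_rows --plan '[{"slide":[0,0,0.5],"twist":[0,0,0],"fingers":0.8},{"slide":[0,0,0],"twist":[0,0,0],"fingers":0.8}]'

```text
time: 15.75
position: [0.6054, -0.0502, 0.1014]
ee_rot: [0.0, 0.994, 0.112, 0.0]
wrist_force: [-1.4, 0.6, -0.7]
width: 0.0472
finger_force: 64.0
```

Emit:
play_rows --plan '[{"slide":[0,0,0.4],"twist":[0,0,0],"fingers":0.8},{"slide":[0,0,0],"twist":[0,0,0],"fingers":0.8}]'

```text
time: 15.95
position: [0.6055, -0.0502, 0.1014]
ee_rot: [0.0, 0.994, 0.112, 0.0]
wrist_force: [-3.7, 0.5, 3.1]
width: 0.0471
finger_force: 64.4
```

Emit:
play_rows --plan '[{"slide":[0,0,-0.4],"twist":[0,0,0],"fingers":0.8},{"slide":[0,0,0],"twist":[0,0,0],"fingers":0.35},{"slide":[0,0,0],"twist":[0,0,0],"fingers":0.1},{"slide":[0,0,0],"twist":[0,0,0],"fingers":0},{"slide":[0,0,-20],"twist":[0,0,0],"fingers":0},{"slide":[0,0,-40],"twist":[0,0,0],"fingers":0},{"slide":[-20,0,-30],"twist":[0,0,0],"fingers":0},{"slide":[-20,0,0],"twist":[0,0,0],"fingers":0}]'

```text
time: 16.75
position: [0.5692, -0.0597, 0.1969]
ee_rot: [0.002, 0.994, 0.112, 0.006]
wrist_force: [-0.1, -0.1, 0.6]
width: 0.0853
finger_force: 0.0
```

```bash
python3 - <<'E'
from h import *
c,im=wristpic("w8"); p,r=pose(); print(p.round(4),env.get_obs()["wrist_force"].round(1) if hasattr(env.get_obs()["wrist_force"],'round') else '')
h,s,v=cv2.split(cv2.cvtColor(im,cv2.COLOR_BGR2HSV))
print("teal",blobs((h>75)&(h<100)&(s>80)&(v>40),60));print("brass",blobs((h>12)&(h<28)&(s>130)&(v>60),100)); print("orange",blobs((h<14)&(s>160)&(v>50),10))
C=np.array([.605,-.0503]);th=np.radians(-15.8);ex=np.array([np.cos(th),np.sin(th)])
pr=lambda X:cv2.projectPoints(np.array([X]),c["rvec"],c["tvec"],c["mtx"],c["dist_coeffs"])[0].ravel().round(1)
for n,X in [("key",[*(C-.0123*ex),.112]),("boss home",[*C,.115]),("boss 10 up",[*C,.125])]: print(n,pr(X))
for z in (.099,.101,.111,.129):  # teal rim extent in columns when home / higher
    a=np.linspace(0,6.28,73); P=cv2.projectPoints(np.c_[C[0]+.0345*np.cos(a),C[1]+.0345*np.sin(a),0*a+z],c["rvec"],c["tvec"],c["mtx"],c["dist_coeffs"])[0][:,0]; print(z,P.min(0).round(1),P.max(0).round(1))
E
```

```text
[ 0.5653 -0.0601  0.1946] [-2.3  0.6 -0.2]
teal [(np.int32(1194), array([275.9, 157.3]), array([230, 116,  94,  94], dtype=int32)), (np.int32(239), array([191.4, 305. ]), array([181, 288,  24,  38], dtype=int32))]
brass [(np.int32(1782), array([277.4, 166.4]), array([246, 136,  62,  63], dtype=int32))]
orange [(np.int32(162), array([266.6, 183.1]), array([259, 175,  16,  17], dtype=int32))]
key [266.1 182.1]
boss home [274.4 167.7]
boss 10 up [274.3 170.2]
0.099 [227.5 115.2] [321.6 209. ]
0.101 [227.1 115.3] [321.9 209.7]
0.111 [225.  115.5] [323.8 213.7]
0.129 [220.8 116. ] [327.6 221.8]
```

```bash
python3 -c "
from workcell import env
print(env.finish_job())"
```

```text
the job is handed in; nothing more can be done
None
```

The key is fully home in the slot and the wheel sits home on the collar over it; both are released and the job is handed in at about 17 s, confirmed by the last wrist picture and light contact force.

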